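# Jack up the tilting plate and hold it

### The arm

A 6-joint arm with a two-finger parallel gripper is mounted at the origin on a cart in front of the work surface, level with it; the furniture and walls round the work are solid. World frame = base frame: x ahead of the robot, y to its left, z up, the work surface at z = 0. Lengths are in m, angles in rad, forces in N, time in s.
With the tool pointing down it reaches from about 0.325 to 0.775 m from the base axis. Payload 5.5 kg.
Tool frame: the origin (TCP) lies between the finger pads; the fingertips stand 17 mm ahead of it and the grasp point (between the pads) lies 2 mm behind it (arm.finger_overhang is the distance from the TCP to the fingertips, in m); z points along the fingers, y is the direction in which the jaws open and shut (so a half turn about z gives the same grasp; the last joint's range is limited). The gripper opens to 85 mm and grips with 20 to 120 N. Pads are 22 mm wide; open, the fingers measure 114 mm over their backs; the gripper's body (76 mm by 85 mm) begins 54 mm behind the grasp point. The pads swing forward as they close: fully open they stand 13 mm farther back than shut.
Start: joints at [1.234, 0.091, 1.231, -0, 1.82, -0.057], TCP at [0.166, 0.577, 0.248] pointing down, gripper open.
Joint ranges: [-2.87, 2.87], [-0.86, 2.18], [0.17, 2.46], [-1.51, 4.65], [0.06, 2.69], [-2.65, 2.65]. Speed limits (rad/s): [2.57, 2.57, 3.01, 3.14, 3.14, 3.14].

### API

Orientations are given as a unit quaternion [w, x, y, z].
In Python, from bench import arm gives the robot as it stands.
- The arm moves only by the tool apply_moves, never from a script. Its argument "increments" is one flat list of numbers, 6 for each row, row after row: the shift along the world's x, y, z in m, then the turn, a rotation vector about the world's x, y, z in degrees. In form: [tx, ty, tz, ax, ay, az, tx, ty, tz, ax, ay, az, ...]. A call has exactly 8 rows; each row shifts and turns the commanded pose from where the row before left it; what a row does not reach is not made up. A row lasts 1/8 s, in which the tool goes at most 62.5 mm and 10.7 degrees, less where a joint would pass 70% of its speed; a pose out of reach is approached as far as the arm can. A call with a gripper value outside its range is refused whole. "grip" is the closure, from -1 (fully open) to 1 (shut), so that 0 is half open, set as the call begins (left out, the last holds). The fingers move at their own pace and stop on an object; the grip force is fixed at half the most. Time passes only in rows, so rows that do not move let the fingers close, or fill a call up. It gives the time, the measured TCP pose, the force and the opening at its end, in the units of the state.
- arm.get_obs(): the state, without advancing time (a new reading comes with each control period).
- arm.read_camera(name): name is "side" or "top"; returns a dict with "frame" (420x560x3 uint8, red, green, blue), "z_map" (420x560 float32, m along the optical axis (not along the pixel's ray), 0 where there is no reading), "mtx" (3x3 intrinsics, pixels), "D" ([k1, k2, p1, p2, k3] as OpenCV has them; the pictures are not rectified), "R" (3x3) and "t" (3): a world point X has camera coordinates R X + t. Camera axes: x right, y down, z forward; pixel columns grow to the right and rows downward; lengths in m; the calibration is good to about 2 mm. A picture is of the moment at which its call begins.
- arm.finish_job(): hands the job in, once; it reports no verdict.
The state is a dict: "time_s": time; "qpos": joint angles; "dq": joint speeds; "joint_efforts": joint torques, N m; "position": TCP position; "eef_rot": TCP orientation; "wrist_force": force on the tool from outside, world axes, zero at the start; "moment": the same for the moment, N m; "width": finger opening in m.
Only numpy, scipy, OpenCV 4.12 (cv2) and the standard library are available. Lean on these libraries where they do the work, as an engineer would, in place of code of your own. Each camera call takes 0.05 s, during which the arm holds its last target. There are 200 camera calls.

### The job

Stand the solid steel roller upright in the cup of the small lever jack, bring the jack with the roller in it under the tilting plate's lift lug so that the roller is centred below the round lift pad, then press the jack's handle all the way down so that the roller lifts the plate. Finish while still pressing the handle down, with only the jack carrying the plate; leave the sleeve, the gauge block and the sample ring where they are.

Things in the scene. Friction and masses are not known exactly. Their poses are not given: they have to be found in the camera images.
- roller_center (a point): Solid ground-steel bearing roller, 20 mm diameter, 24 mm high, 62 g, standing loose on the granite plate; solid, unlike the hollow sleeve beside it. The point is its centre, half-way up (12 mm above its underside); z is its axis.
- cup_floor (a point): Centre of the floor of the open cup on top of the jack's ram: bore 25 mm diameter, 10 mm deep, outside 36 mm, rim 10 mm above this point. With the handle up the floor is 32 mm above the granite. Axes parallel to the jack's: x to its nose, z up.
- jack_block (a point): On the axis of the grey lever jack's upright block, by which it is picked up: 24 mm along x, 30 mm along y (grasp across these), top 62 mm and this point 50 mm above the jack's underside. x points to the nose, z up. The base plate is 56 mm wide, 8 mm thick, reaching 76 mm behind and 84 mm ahead; the cup's axis is 62 mm ahead (+x), the handle slopes up behind. About 0.9 kg, loose on the granite.
- paddle: The flat black pressing paddle (36 x 30 x 8 mm) at the handle's end. This body's origin is not on the paddle but on the handle's pivot, 24 mm behind the jack_block point (-x), 50 mm above the jack's underside; paddle_top gives the paddle's place.
- paddle_top (a point): Centre of the black paddle's upper face, the place to press; it turns about the pivot, 90 mm away. Handle up: about 105 mm behind the block point and 89 mm above the granite, the face sloping 0.40 rad (up to the rear); fully down: about 113 mm behind, 41 mm above the granite, sloping 0.15 rad the other way. Axes as the jack's when the handle is up.
- pump_handle (a joint): Jack handle: 0 = up (at rest), 0.55 rad = fully down at its stop. The ram rises 40 mm per rad (22 mm in all) and does not lock: a spring and the load push the handle up again when it is let go. Pressing takes about 2 N at the paddle without load and 4 to 7 N while lifting.
- lift_lug: Steel tongue, 36 mm wide, 12 mm thick, sticking out 65 mm from the free end of the tilting plate (150 x 80 mm); top 78 mm above the granite when down. x points to the hinge, z up. A low round mark (20 mm) on its upper side is right above the lift pad. The plate's base is fixed to the granite; its edge lies 42 mm beyond the pad towards the hinge (+x); under the lug is free space.
- lift_pad (a point): Centre of the lower face of the round lift pad (28 mm diameter) under the lug; 62 mm above the granite when the plate is down, 6 mm above the top of a roller that stands in the jack's cup. x points to the hinge: the jack goes in with its nose that way, clear of the base.
- plate_tilt (a joint): Tilt of the plate: 0 = down on its rests; positive = free end raised. The pad is 200 mm from the hinge; with the jack's handle fully down the tilt is about 0.08 rad (pad up 16 mm).
- roller: The same roller, origin at the centre of its underside.
- jack: The same jack, origin at the centre of its underside: the jack_block point is at x = -12 mm, the cup's axis at x = +50 mm. Axes as at jack_block.
- sleeve: Bystander: hollow steel sleeve, 21 mm diameter, 20 mm high, standing; origin at the centre of its underside.
- gauge_block: Bystander: steel gauge block 35 x 18 x 9 mm lying flat; origin at the centre of its underside, x its long side.
- sample_ring: Bystander: turned ring, 44 mm diameter, 14 mm high, lying flat; origin at the centre of its underside.
Mind the look-alikes: they are no part of the job. Leave any red look-alike of the roller alone.

How it is judged:
On the way, in this order (a step that is already met when the one before it is completed fails the run):
1. the roller stands upright on the floor of the jack's cup, let go (horizontal distance between roller_center and cup_floor below 0.0045 m and angle between roller_center's own z axis and vertical below 0.1 rad and z of roller_center in the frame of cup_floor between 0.009 and 0.0145 m and contact force between the fingers and roller below 0.1 N), for 0.2 s.
2. the jack stands on the granite with the roller in its cup centred under the lift pad, the plate and the handle not yet moved (horizontal distance between roller_center and cup_floor below 0.0045 m and angle between roller_center's own z axis and vertical below 0.1 rad and z of roller_center in the frame of cup_floor between 0.009 and 0.0145 m and horizontal distance between roller_center and lift_pad below 0.009 m and height (world z) of jack below 0.003 m and value of joint pump_handle below 0.1 rad and value of joint plate_tilt below 0.01 rad), for 0.2 s.
At the end, for the whole second after the job is handed in: Robot presses the paddle (over 0.5 N), handle beyond 0.50 rad; roller on the cup floor (4.5 mm from its axis, upright to 0.1 rad), within 9 mm of the lift pad centre, carrying the plate (over 1 N) at tilt 0.068 to 0.10 rad; robot not touching the lug; jack flat on the granite (horizontal distance between roller_center and cup_floor below 0.0045 m and angle between roller_center's own z axis and vertical below 0.1 rad and z of roller_center in the frame of cup_floor between 0.009 and 0.0145 m and horizontal distance between roller_center and lift_pad below 0.009 m and value of joint pump_handle above 0.5 rad and value of joint plate_tilt between 0.068 and 0.1 rad and contact force between roller and lift_lug above 1 N and contact force between any of the fingers, the arm and paddle above 0.5 N and contact force between each of the fingers, the arm and lift_lug below 0.2 N and angle between jack's own z axis and vertical below 0.05 rad and height (world z) of jack below 0.004 m); the arm keeps its last pose, push and grip.
It fails at once if a bystander is moved more than 15 mm (distance of any of sleeve, gauge_block, sample_ring from where it was at the start of the episode above 0.015 m).
It also fails if it takes over 64 s, if anything falls off the work surface, if the arm or the gripper's body presses on something with over 40 N, if the wrist force passes 120 N, or if a joint passes its speed limit or range.

## Working session

There is one attempt and no reset: what is moved stays moved. The work goes in short steps, Python scripts to look and compute and a tool call to move; the robot and the scene stay as the last step left them, time stands still between calls to the robot, and variables do not carry over. Pictures are saved under pics/ and viewed, about 8 in all and at most 12, crops included, and the job is handed in when it is done.

Besides the shell and the picture viewer there is one more tool, called after "Emit:" as name(argument=value, ...), one argument or row to a line, values as JSON. apply_moves: Moves the arm, as the interface text tells. Its arguments: {"type":"object","properties":{"increments":{"type":"array","items":{"type":"number"}},"grip":{"type":"number"}},"required":["increments"]}

```bash
mkdir -p pics; ls
cat > h.py <<'E'
import numpy as np, cv2
from bench import arm
def shot(n,name=None):
    c=arm.read_camera(n)
    if name: cv2.imwrite('pics/'+name+'.png',c['frame'][:,:,::-1])
    return c
def cloud(c):
    h,w=c['z_map'].shape
    v,u=np.mgrid[:h,:w]
    p=cv2.undistortPoints(np.stack([u,v],-1).reshape(-1,1,2).astype(np.float64),np.array(c['mtx']),np.array(c['D'])).reshape(h,w,2)
    z=c['z_map'][...,None]
    X=np.concatenate([p*z,z],-1)
    return (X-np.array(c['t']))@np.array(c['R'])   # R^T (X-t)
def ray(c,uv,zp):
    p=cv2.undistortPoints(np.array(uv,float).reshape(-1,1,2),np.array(c['mtx']),np.array(c['D'])).reshape(-1,2)
    R=np.array(c['R']);o=-R.T@np.array(c['t'])
    d=np.c_[p,np.ones(len(p))]@R
    return o+d*((zp-o[2])/d[:,2])[:,None]
E
python3 - <<'E'
from h import *
for n in('top','side'):
    c=shot(n,n+'1'); P=cloud(c); np.savez(n+'1.npz',P=P,f=c['frame'],z=c['z_map'])
    print(n,-np.array(c['R']).T@c['t'],np.array(c['R'])[2],c['mtx'][0][0],(c['z_map']==0).mean())
o=arm.get_obs();print(o)
E
```

```text
pics
top [0.32372688 0.0221783  1.18471276] [ 0.19269558 -0.02012552 -0.98105218] 478.0157657518515 0.0040178571428571425
side [ 0.49378817 -0.88501058  0.55179602] [ 0.05582775  0.89287612 -0.44682827] 463.41541735447663 0.05947704081632653
{'time_s': 0.1, 'qpos': array([ 1.23430341e+00,  9.18059749e-02,  1.23175159e+00, -2.62647829e-05,
        1.81979155e+00, -5.67179879e-02]), 'dq': array([ 0.00082874, -0.00044741, -0.00255593,  0.00057139,  0.0002762 ,
        0.00018507]), 'joint_efforts': array([ 3.13919823e-03, -4.60215998e+01, -4.19219971e+01,  6.60749220e-05,
        1.05663144e-02, -1.74410502e-05]), 'position': array([0.16563266, 0.57646198, 0.24725833]), 'eef_rot': array([-1.59069827e-04,  1.39434817e-01,  9.90230862e-01, -8.63799020e-04]), 'wrist_force': array([ 0.65963895, -0.74383393, -0.04287568]), 'moment': array([ 0.01604249, -0.01794931, -0.00780928]), 'width': 0.08513447513620064}
```

```bash
cd pics; python3 -c "
import cv2,numpy as np
a=cv2.imread('top1.png');b=cv2.imread('side1.png')
cv2.imwrite('t1b.png',cv2.resize(a,(800,600)));cv2.imwrite('s1b.png',cv2.resize(b,(800,600)))"
```

```text
(no output)
```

View pics/t1b.png

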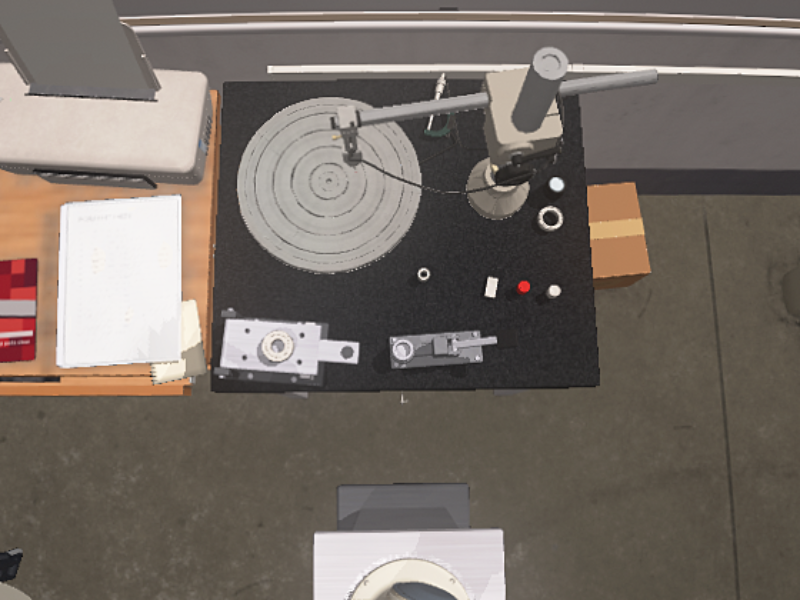

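View pics/s1b.png

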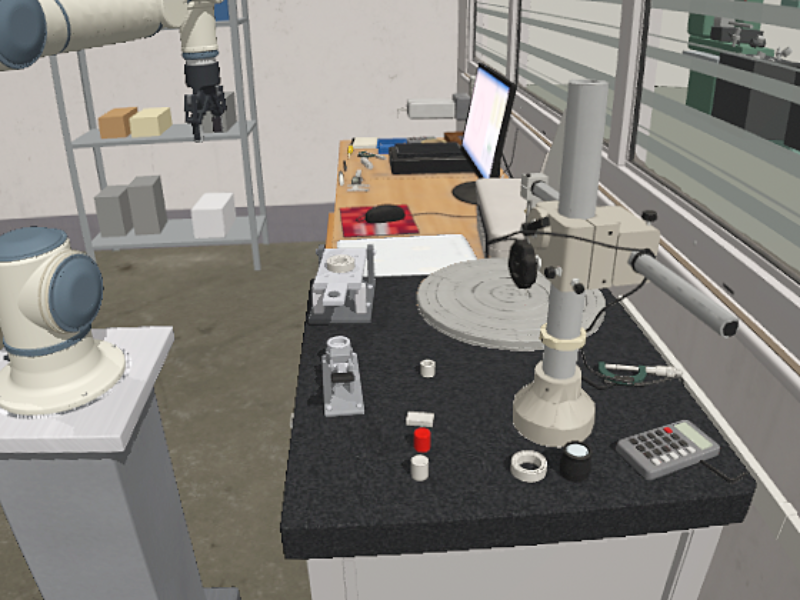

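The top view shows the jack at about (437,347), nose to the left (+y), and the lug's round mark at (347,352). The roller is at (554,291), the red look-alike at (524,287), the gauge block at (491,287), the sleeve at (423,274) and the ring at (550,217). The side view agrees.

Run:
```python
from h import *
for n in('top','side'):
    d=np.load(n+'1.npz');P=d['P'];f=d['f'].astype(int)
    g=(P[...,0]>.2)&(P[...,0]<.85)&(P[...,1]>-.5)&(P[...,1]<.5)&(P[...,2]>.006)&(P[...,2]<.13)
    k,l,s,c=cv2.connectedComponentsWithStats(g.astype(np.uint8),connectivity=4)
    print(n)
    for i in range(1,k):
        if s[i,4]<25: continue
        q=P[l==i]; 
        top=q[q[:,2]>np.percentile(q[:,2],95)-.004]
        (cx,cy),(w,h),a=cv2.minAreaRect((top[:,:2]*1000).astype(np.float32))
        print(s[i],c[i].round(1),'min',q.min(0).round(3),'max',q.max(0).round(3),'toprect',round(cx,1),round(cy,1),round(w,1),round(h,1),round(a,1),'topz',np.median(top[:,2]).round(4),'mean',top.mean(0).round(4),f[l==i].mean(0).round())
```

```text
top
[  82   86   63   43 2312] [112.1 106.2] min [0.76  0.355 0.006] max [0.85  0.5   0.083] toprect 806.9 430.7 138.6 86.1 89.6 topz 0.0776 mean [0.8128 0.4339 0.0778] [193. 183. 174.]
[ 165   89  130  103 9492] [223.8 141. ] min [ 0.584 -0.03   0.006] max [0.85  0.297 0.127] toprect 717.6 153.9 321.8 245.8 52.8 topz 0.0523 mean [0.7137 0.1466 0.0529] [174. 169. 163.]
[ 249   89   46   41 1200] [272.7 106. ] min [ 0.74  -0.031  0.042] max [0.85  0.083 0.128] toprect 795.1 26.1 115.6 106.4 88.0 topz 0.0525 mean [0.8025 0.0245 0.0528] [175. 168. 162.]
[319  94  23  11  36] [327.3 101.4] min [ 0.784 -0.142  0.007] max [ 0.846 -0.1    0.107] toprect 785.2 -139.2 7.0 0.6 57.5 topz 0.103 mean [ 0.7852 -0.1392  0.1029] [59. 56. 54.]
[326 110  21  23 302] [336.3 122.7] min [ 0.728 -0.155  0.007] max [ 0.798 -0.115  0.106] toprect 745.7 -145.5 37.1 12.4 14.2 topz 0.0853 mean [ 0.7423 -0.1472  0.0881] [137. 128. 118.]
[380 122  17  18 209] [388. 130.] min [ 0.727 -0.292  0.007] max [ 0.765 -0.256  0.044] toprect 747.5 -273.6 32.9 34.7 43.6 topz 0.0375 mean [ 0.7474 -0.2729  0.038 ] [111. 110.
[... 3174 characters left out ...]
 0.552 -0.22   0.006] max [ 0.573 -0.2    0.026] toprect 561.5 -209.0 19.3 19.6 22.3 topz 0.0229 mean [ 0.5615 -0.2101  0.0232] [197.  31.  24.]
[431 303  32  31 482] [447.7 317.7] min [ 0.812 -0.301  0.006] max [ 0.85  -0.226  0.017] toprect 832.0 -263.3 35.1 74.7 1.3 topz 0.013 mean [ 0.8361 -0.2624  0.0133] [116. 114. 113.]
[358 316  25  19 288] [370.2 325.1] min [ 0.667 -0.289  0.006] max [ 0.71  -0.243  0.016] toprect 688.3 -265.9 41.7 44.5 20.9 topz 0.0131 mean [ 0.689  -0.268   0.0132] [197. 193. 184.]
[288 318  12  16 165] [293.6 325.6] min [ 0.544 -0.274  0.006] max [ 0.563 -0.252  0.025] toprect 553.6 -263.0 19.0 19.2 23.4 topz 0.0235 mean [ 0.5535 -0.2629  0.0234] [196. 191. 183.]
```

Run:
```python
import cv2
a=cv2.imread('pics/top1.png');b=cv2.imread('pics/side1.png')
import numpy as np
x=cv2.resize(a[215:275,150:350],(800,240),interpolation=2)
y=cv2.resize(b[160:300,205:325],(309,360),interpolation=2)
z=cv2.resize(a[180:215,330:400],(490,245),interpolation=2)
o=np.zeros((600,800,3),np.uint8);o[:240]=x;o[240:,:309]=y;o[240:485,309:799]=z
cv2.imwrite('pics/crop1.png',o)
```

```text
(no output)
```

View pics/crop1.png

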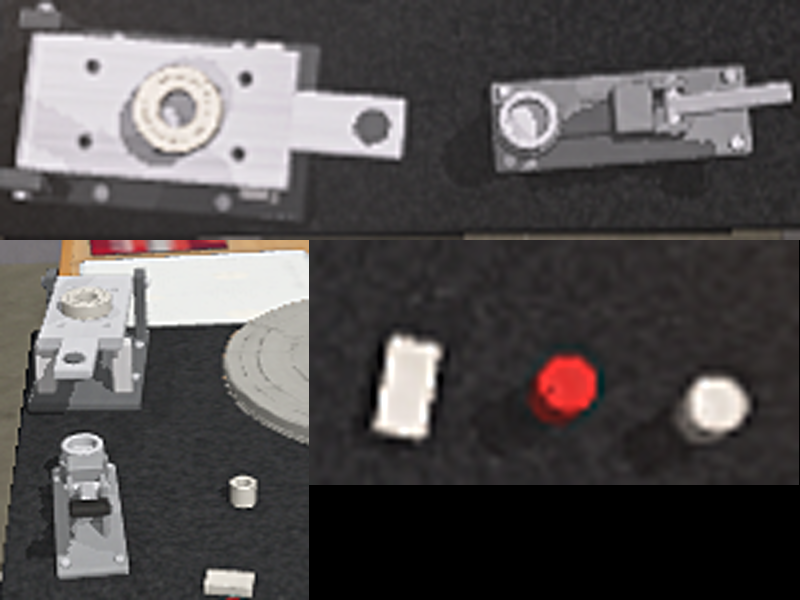

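The crop confirms that the solid roller stands right of the red one. The jack and the lug are each yawed a few degrees from ±y. Next I measure the jack's axis, the cup, and the lug mark and its direction.

```bash
cat >> h.py <<'E'
def circ(q):
    A=np.c_[2*q,np.ones(len(q))];s=np.linalg.lstsq(A,(q**2).sum(1),rcond=None)[0]
    return s[:2],np.sqrt(s[2]+s[0]**2+s[1]**2)
E
python3 - <<'E'
from h import *
for n in('top','side'):
    d=np.load(n+'1.npz');P=d['P'];f=d['f'].astype(int); x,y,z=P[...,0],P[...,1],P[...,2]
    b=.0023 if n=='top' else -.0005
    z=z-b
    jk=(x>.41)&(x<.5)&(y>-.2)&(y<.045)
    base=jk&(z>.0045)&(z<.011)
    r=cv2.minAreaRect((P[base][:,:2]*1000).astype(np.float32)); print(n,'base',r)
    rim=jk&(abs(z-.042)<.003)&(y>-.03)
    pr=cv2.minEnclosingCircle((P[rim][:,:2]*1000).astype(np.float32)); print('rim',rim.sum(),pr,P[rim].mean(0),circ(P[rim][:,:2]))
    blk=jk&(abs(z-.062)<.003)
    print('block top',blk.sum(),cv2.minAreaRect((P[blk][:,:2]*1000).astype(np.float32)),P[blk].mean(0))
    hd=jk&(z>.066); print('handle',P[hd].mean(0),'line',np.linalg.svd(P[hd][:,:2]-P[hd][:,:2].mean(0),full_matrices=False)[2][0], 'ymin',P[hd][:,1].min())
    lug=(x>.4)&(x<.52)&(y>.065)&(y<.139)&(abs(z-.078)<.006)
    print('lug',lug.sum(),cv2.minAreaRect((P[lug][:,:2]*1000).astype(np.float32)),np.median(z[lug]))
    lum=f.sum(-1); m=lug&(lum<330)
    k,l,s,c=cv2.connectedComponentsWithStats(m.astype(np.uint8))
    for i in range(1,k):
        if s[i,4]>12: print('mark',s[i],P[l==i].mean(0),c[i])
    pt=(x>.38)&(x<.54)&(y>.125)&(y<.33)&(abs(z-.078)<.005)
    print('plate',cv2.minAreaRect((P[pt][:,:2]*1000).astype(np.float32)),np.median(z[pt]))
E
```

```text
top base ((459.7303161621094, -82.535400390625), (65.51432800292969, 220.7816619873047), 1.3435405492782593)
rim 54 ((452.103759765625, 5.127126216888428), 17.470129013061523) [0.45279257 0.0051908  0.0431717 ] (array([0.45244824, 0.00532017]), np.float64(0.01522871100816667))
block top 119 ((455.6986999511719, -81.90617370605469), (73.47943878173828, 26.37113380432129), 88.2817611694336) [ 0.45675822 -0.07156401  0.06384868]
handle [ 0.46196776 -0.15322992  0.08551632] line [-0.06228843  0.99805819] ymin -0.18075125474955334
lug 389 ((446.4042053222656, 107.98992156982422), (60.73174285888672, 36.05012130737305), 85.6349105834961) 0.07613848755308739
mark [239 243   8   8  40] [0.44513111 0.09576259 0.08109094] [242.65  246.225]
plate ((455.2297668457031, 215.3109893798828), (184.6915740966797, 111.57841491699219), 83.94981384277344) 0.07640240348178731
side base ((455.8631591796875, -56.13951873779297), (56.19411087036133, 159.74746704101562), 3.3913509845733643)
rim 67 ((451.9935302734375, 6.058517932891846), 19.69931411743164) [0.45188932 0.00539507 0.04094747] (array([0.45228347, 0.00410003]), np.float64(0.015298600692859867))
block top 95 ((456.196044921875, -70.8392333984375), (26.997798919677734, 51.36417770385742), 0.2513285279273987) [ 0.45644629 -0.06119093  0.06093235]
handle [ 0.46269286 -0.16361168  0.08727337] line [ 0.05827069 -0.99830082] ymin -0.184332801667396
lug 216 ((458.11920166015625, 107.19163513183594), (65.45793151855469, 59.85026931762695), 87.86534118652344) 0.0780310662624524
plate ((456.24639892578125, 215.3055419921875), (183.17674255371094, 112.50399017333984), 85.32801055908203) 0.0783242321253343
```

Emit:
apply_moves(
  increments=[0.016, -0.035, 0, 0, 0, -3.1, 0.016, -0.035, 0, 0, 0, -3.1, 0.016, -0.035, 0, 0, 0, -3.1, 0.016, -0.035, 0, 0, 0, -3.1, 0.016, -0.035, 0, 0, 0, -3.1, 0.016, -0.035, 0, 0, 0, -3.1, 0.016, -0.035, 0, 0, 0, -3.1, 0.016, -0.035, 0, 0, 0, -3.1],
  grip=-0.3,
)

```text
time_s: 1.1
position: [0.2939, 0.2954, 0.2479]
eef_rot: [-0.0, 0.35, 0.937, -0.0]
wrist_force: [0.8, 0.1, -0.6]
width: 0.0556
```

Emit:
apply_moves(
  increments=[0.016, -0.035, 0, 0, 0, -3.1, 0.016, -0.035, 0, 0, 0, -3.1, 0.016, -0.035, 0, 0, 0, -3.1, 0.016, -0.035, 0, 0, 0, -3.1, 0.016, -0.035, 0, 0, 0, -3.1, 0.016, -0.035, 0, 0, 0, -3.1, 0.016, -0.035, 0, 0, 0, -3.1, 0.016, -0.035, 0, 0, 0, -3.1],
)

```text
time_s: 2.1
position: [0.4219, 0.0154, 0.2479]
eef_rot: [-0.0, 0.543, 0.84, -0.0]
wrist_force: [-0.0, 0.3, 0.3]
width: 0.0554
```

Emit:
apply_moves(
  increments=[0.016, -0.035, 0, 0, 0, -3.1, 0.016, -0.035, 0, 0, 0, -3.1, 0.016, -0.035, 0, 0, 0, -3.1, 0.016, -0.035, 0, 0, 0, -3.1, 0.016, -0.035, 0, 0, 0, -3.1, 0.016, -0.035, 0, 0, 0, -3.1, 0.016, -0.035, 0, 0, 0, -3.1, 0.016, -0.035, 0, 0, 0, -3.1],
)

```text
time_s: 3.1
position: [0.55, -0.2645, 0.2476]
eef_rot: [-0.001, 0.71, 0.704, -0.0]
wrist_force: [1.8, 0.5, 0.2]
width: 0.056
```

Emit:
apply_moves(
  increments=[0.003, 0.0015, -0.04, 0, 0, 0.5, 0, 0, -0.04, 0, 0, 0, 0, 0, -0.04, 0, 0, 0, 0, 0, -0.04, 0, 0, 0, 0, 0, -0.03, 0, 0, 0, 0, 0, -0.018, 0, 0, 0, 0, 0, -0.01, 0, 0, 0, 0, 0, 0, 0, 0, 0],
)

```text
time_s: 4.1
position: [0.5527, -0.2618, 0.0303]
eef_rot: [-0.0, 0.707, 0.708, -0.0]
wrist_force: [0.9, -0.8, -0.5]
width: 0.0557
```

Run:
```python
from h import *
print(arm.finger_overhang,arm.get_obs()['position'])
a=shot('top','t2')['frame'];b=shot('side','s2')['frame']
o=np.hstack([cv2.resize(a[160:235,345:445],(400,300),interpolation=2),cv2.resize(b[250:340,235:355],(400,300),interpolation=2)])
cv2.imwrite('pics/c2.png',o[:,:,::-1])
```

```text
0.017 [ 0.55271287 -0.26183948  0.03025551]
```

View pics/c2.png

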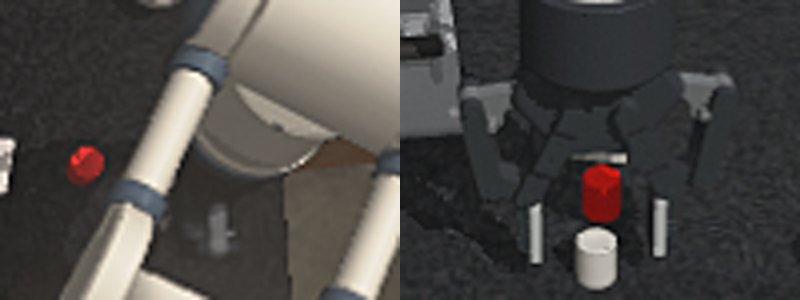

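The side view shows the roller at about (597,258), between the open fingers at (537,240) and (660,230), and centred. Closing on it.

Emit:
apply_moves(
  increments=[0, -0.0005, -0.0015, 0, 0, 0, 0, 0, 0, 0, 0, 0, 0, 0, 0, 0, 0, 0, 0, 0, 0, 0, 0, 0, 0, 0, 0, 0, 0, 0, 0, 0, 0, 0, 0, 0, 0, 0, 0, 0, 0, 0, 0, 0, 0, 0, 0, 0],
  grip=1,
)

```text
time_s: 5.2
position: [0.5532, -0.2626, 0.0297]
eef_rot: [0.001, 0.707, 0.708, 0.0]
wrist_force: [-1.0, -0.1, 6.1]
width: 0.0173
```

Emit:
apply_moves(
  increments=[0, 0, 0.03, 0, 0, 0, 0, 0, 0.04, 0, 0, 0, 0, 0.01, 0.02, 0, 0, 0, -0.01, 0.03, 0, 0, 0, 0, -0.02, 0.04, 0, 0, 0, 0, -0.02, 0.04, 0, 0, 0, 0, -0.02, 0.04, 0, 0, 0, 0, -0.01, 0.02, 0, 0, 0, 0],
)

```text
time_s: 6.2
position: [0.4712, -0.0799, 0.1176]
eef_rot: [-0.001, 0.706, 0.708, -0.0]
wrist_force: [0.3, 0.2, -0.0]
width: 0.017
```

Run:
```python
from h import *
o=arm.get_obs();print(o['position'],o['width'],o['wrist_force'])
c=shot('side');t=shot('top')
P=cloud(c);np.savez('s3.npz',P=P,f=c['frame']);np.savez('t3.npz',P=cloud(t),f=t['frame'])
p=o['position'];R=np.array(c['R']);uv=cv2.projectPoints(p.reshape(1,3),cv2.Rodrigues(R)[0],np.array(c['t']),np.array(c['mtx']),np.array(c['D']))[0].ravel();print(uv)
u,v=uv.astype(int)
a=c['frame'][v-40:v+50,u-60:u+60]
b=t['frame'][200:280,240:360]
cv2.imwrite('pics/c3.png',np.hstack([cv2.resize(a,(400,300),interpolation=2),cv2.resize(b,(400,300),interpolation=2)])[:,:,::-1])
m=(abs(P-p)<[.03,.03,.06]).all(-1)
for dz in range(-50,20,3):
    q=P[m&(abs(P[...,2]-p[2]-dz/1000)<.0015)]
    if len(q)>2: print(dz,len(q),(q.min(0)-p).round(4),(q.max(0)-p).round(4))
```

```text
[ 0.47121706 -0.07989747  0.11761045] 0.017031409329675493 [ 0.34873765  0.21038743 -0.04862718]
[243.47269241 226.262869  ]
-29 12 [-0.0082 -0.0095 -0.0303] [ 0.0097 -0.0027 -0.0279]
-26 10 [-0.0082 -0.0097 -0.0272] [ 0.0098 -0.003  -0.0246]
-23 13 [-0.008  -0.0115 -0.0245] [ 0.0099 -0.002  -0.022 ]
-20 11 [-0.0079 -0.0119 -0.0215] [ 0.01   -0.0018 -0.0193]
-17 15 [-0.0116 -0.0106 -0.0184] [ 0.0081 -0.0042 -0.0167]
-14 22 [-0.0133 -0.0117 -0.0155] [ 0.0142 -0.0039 -0.0126]
-11 24 [-0.0171 -0.0124 -0.0125] [ 0.0203 -0.0044 -0.0095]
-8 32 [-0.0189 -0.0138 -0.0092] [ 0.0224  0.01   -0.0065]
-5 55 [-0.0208 -0.0124 -0.0064] [ 0.0204  0.0088 -0.0036]
-2 18 [-0.0206 -0.0122 -0.0035] [ 0.0225 -0.005  -0.0008]
1 18 [-0.0204 -0.0119 -0.0004] [ 0.0227 -0.0046  0.0025]
4 19 [-0.0202 -0.013   0.0025] [ 0.0207 -0.0045  0.0054]
7 20 [-0.0202 -0.0126  0.0055] [ 0.0229 -0.0045  0.0082]
10 21 [-0.0199 -0.0129  0.0086] [ 0.0229 -0.0048  0.0114]
13 17 [-0.0217 -0.0121  0.0115] [ 0.0231 -0.0048  0.0143]
16 28 [-0.0216 -0.0144  0.0145] [0.0212 0.0119 0.0173]
19 26 [-0.0213 -0.0132  0.0178] [0.0233 0.0108 0.0205]
```

View pics/c3.png

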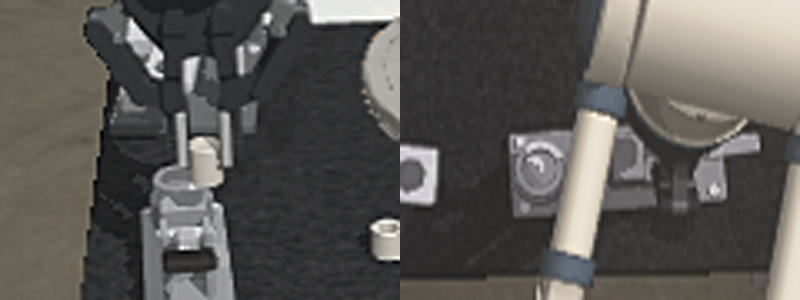

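Roller held upright: its underside is about 30 mm below the TCP and it is centred to within 1 mm. Moving it above the cup.

Emit:
apply_moves(
  increments=[-0.004, 0.02, 0, 0, 0, 0, -0.005, 0.025, 0, 0, 0, 0, -0.005, 0.025, 0, 0, 0, 0, -0.005, 0.0145, 0, 0, 0, 0, 0, 0, -0.017, 0, 0, 0, 0, 0, -0.017, 0, 0, 0, 0, 0, 0, 0, 0, 0, 0, 0, 0, 0, 0, 0],
)

```text
time_s: 7.3
position: [0.4537, 0.0017, 0.0845]
eef_rot: [-0.0, 0.707, 0.707, -0.0]
wrist_force: [0.3, -0.4, -0.9]
width: 0.0175
```

```bash
python3 - <<'E'
from h import *
o=arm.get_obs();p=o['position'];print(p)
for n in('side','top'):
    c=shot(n);P=cloud(c)
    uv=cv2.projectPoints((p-[0,0,.035]).reshape(1,3),cv2.Rodrigues(np.array(c['R']))[0],np.array(c['t']),np.array(c['mtx']),np.array(c['D']))[0].ravel();u,v=uv.astype(int);print(uv)
    a=c['frame'][v-25:v+20,u-30:u+30]; cv2.imwrite(f'pics/c4{n}.png',cv2.resize(a,(400,300),interpolation=2)[:,:,::-1])
    x,y,z=P[...,0],P[...,1],P[...,2]-(.0023 if n=='top' else -.0005)
    near=(abs(x-.452)<.025)&(abs(y-.005)<.025)
    rim=near&(abs(z-.042)<.0025)
    print(n,'rim',rim.sum(),circ(P[rim][:,:2]),cv2.minEnclosingCircle((P[rim][:,:2]*1000).astype(np.float32)))
    r=near&(z>p[2]-.028)&(z<p[2]-.019)
    print('roller',r.sum(),P[r].min(0),P[r].max(0), circ(P[r][:,:2]) if r.sum()>5 else '')
E
python3 -c "
import cv2,numpy as np
cv2.imwrite('pics/c4.png',np.hstack([cv2.imread('pics/c4side.png'),cv2.imread('pics/c4top.png')]))"
```

```text
[0.45368664 0.00165966 0.0845221 ]
[237.03147275 236.2116486 ]
side rim 54 (array([0.45198796, 0.0037613 ]), np.float64(0.015232592661782757)) ((451.802001953125, 4.937252044677734), 18.791582107543945)
roller 34 [ 0.44552755 -0.00991928  0.05657944] [ 0.46312683 -0.00125259  0.06469941] (array([ 4.54302180e-01, -3.98532131e-04]), np.float64(0.008077282177415438))
[283.03070188 243.61700282]
top rim 0 (array([0., 0.]), np.float64(0.0)) ((0.0, 0.0), 0.0)Traceback (most recent call last):
  File "<stdin>", line 12, in <module>
    return umr_minimum(a, axis, None, out, keepdims, initial, where)
ValueError: zero-size array to reduction operation minimum which has no identity
```

View pics/c4.png

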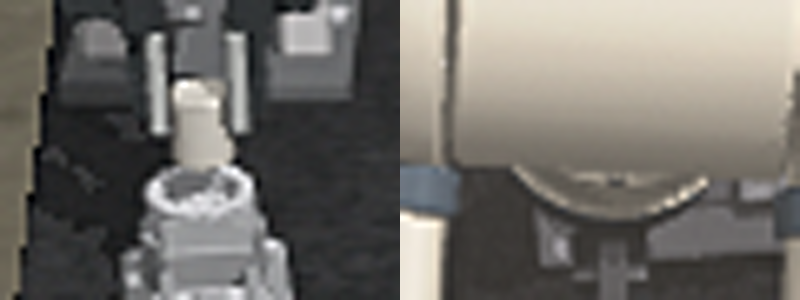

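Side view: the roller (x about 203 in the left half) hangs about 2 mm to the right of the cup (x about 198) and about 4 mm short in y. Correcting that and descending.

Emit:
apply_moves(
  increments=[-0.0019, 0.0039, 0, 0, 0, 0, 0, 0, 0, 0, 0, 0, 0, 0, -0.003, 0, 0, 0, 0, 0, -0.003, 0, 0, 0, 0, 0, -0.003, 0, 0, 0, 0, 0, -0.002, 0, 0, 0, 0, 0, -0.002, 0, 0, 0, 0, 0, 0, 0, 0, 0],
)

```text
time_s: 8.4
position: [0.4517, 0.0061, 0.0715]
eef_rot: [-0.0, 0.707, 0.708, -0.0]
wrist_force: [0.1, 0.3, 0.5]
width: 0.0173
```

Emit:
apply_moves(
  increments=[0, 0, -0.002, 0, 0, 0, 0, 0, -0.002, 0, 0, 0, 0, 0, -0.001, 0, 0, 0, 0, 0, -0.001, 0, 0, 0, 0, 0, 0, 0, 0, 0, 0, 0, 0, 0, 0, 0, 0, 0, 0, 0, 0, 0, 0, 0, 0, 0, 0, 0],
)

```text
time_s: 9.4
position: [0.4518, 0.006, 0.0658]
eef_rot: [0.0, 0.707, 0.708, 0.0]
wrist_force: [-0.6, -0.8, -0.8]
width: 0.0176
```

Run:
```python
from h import *
o=arm.get_obs();p=o['position'];print(p,o['wrist_force'])
c=shot('side');P=cloud(c)
x,y,z=P[...,0],P[...,1],P[...,2]+.0005
near=(abs(x-.452)<.025)&(abs(y-.005)<.025)
rim=near&(abs(z-.042)<.0025)
print('rim',rim.sum(),circ(P[rim][:,:2]),cv2.minEnclosingCircle((P[rim][:,:2]*1000).astype(np.float32)))
for k in range(36,60,3):
    r=near&(abs(z-k/1000)<.0015); 
    if r.sum()>2:print(k,r.sum(),P[r].min(0).round(4),P[r].max(0).round(4))
a=c['frame'][205:265,200:280]; cv2.imwrite('pics/c5.png',cv2.resize(a,(560,420),interpolation=2)[:,:,::-1])
```

```text
[0.45182257 0.00604902 0.0658172 ] [-0.59297867 -0.8001654  -0.7722547 ]
rim 53 (array([0.45187438, 0.00301174]), np.float64(0.013536464929842212)) ((452.5224304199219, 2.311768054962158), 18.788209915161133)
36 4 [ 0.4352 -0.0059  0.0347] [0.4417 0.0083 0.0367]
39 16 [ 0.4355 -0.0078  0.0377] [0.4685 0.0119 0.0398]
42 43 [ 0.4353 -0.0124  0.0402] [0.4686 0.0121 0.043 ]
45 14 [ 0.44   -0.0061  0.043 ] [0.4665 0.0062 0.0454]
48 10 [ 0.447  -0.0051  0.046 ] [0.4601 0.0014 0.0489]
51 13 [ 0.4386 -0.0051  0.0491] [0.4669 0.0009 0.052 ]
54 16 [ 0.432  -0.0065  0.052 ] [0.4714 0.0014 0.0549]
57 31 [ 0.4321 -0.0073  0.0551] [0.4737 0.0047 0.058 ]
```

Emit:
apply_moves(
  increments=[0, 0, -0.001, 0, 0, 0, 0, 0, -0.001, 0, 0, 0, 0, 0, -0.001, 0, 0, 0, 0, 0, -0.0005, 0, 0, 0, 0, 0, 0, 0, 0, 0, 0, 0, 0, 0, 0, 0, 0, 0, 0, 0, 0, 0, 0, 0, 0, 0, 0, 0],
)

```text
time_s: 10.45
position: [0.4518, 0.0061, 0.0623]
eef_rot: [-0.0, 0.707, 0.708, 0.0]
wrist_force: [-0.7, 1.0, -0.0]
width: 0.0175
```

View pics/c5.png

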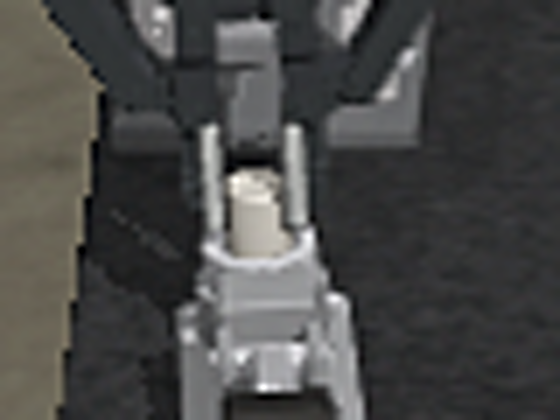

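The roller sits centred in the cup mouth (260,235). Releasing it and retreating.

Emit:
apply_moves(
  increments=[0, 0, 0, 0, 0, 0, 0, 0, 0, 0, 0, 0, 0, 0, 0, 0, 0, 0, 0, 0, 0, 0, 0, 0, 0, 0, 0, 0, 0, 0, 0, 0, 0.01, 0, 0, 0, 0, 0, 0.03, 0, 0, 0, 0, 0, 0.04, 0, 0, 0],
  grip=-0.3,
)

```text
time_s: 11.45
position: [0.4512, 0.0061, 0.1429]
eef_rot: [-0.001, 0.707, 0.708, -0.001]
wrist_force: [1.1, 0.3, 0.4]
width: 0.0556
```

Emit:
apply_moves(
  increments=[0, 0, 0.05, 0, 0, 0, 0, 0, 0.05, 0, 0, 0, 0, -0.05, 0.05, 0, 0, 0, 0, -0.05, 0, 0, 0, 0, 0, -0.05, 0, 0, 0, 0, 0, -0.05, 0, 0, 0, 0, 0, -0.05, 0, 0, 0, 0, 0, 0, 0, 0, 0, 0],
)

```text
time_s: 12.45
position: [0.4511, -0.2409, 0.2862]
eef_rot: [-0.0, 0.708, 0.706, -0.0]
wrist_force: [-0.2, 0.6, -0.5]
width: 0.0555
```

Run:
```python
from h import *
o=arm.get_obs();p=o['position'];print(p,o['wrist_force'])
im=[]
for n in('side','top'):
    c=shot(n);P=cloud(c);np.savez(n+'6.npz',P=P,f=c['frame'])
    x,y,z=P[...,0],P[...,1],P[...,2]-(.0023 if n=='top' else -.0005)
    near=(abs(x-.452)<.03)&(abs(y-.005)<.03)
    rim=near&(abs(z-.042)<.0025)
    r=near&(z>.0535)&(z<.06)
    print(n,'rim',rim.sum(),circ(P[rim][:,:2]),'rollertop',r.sum(),P[r].mean(0),cv2.minEnclosingCircle((P[r][:,:2]*1000).astype(np.float32)) if r.sum() else '')
    jk=(x>.41)&(x<.5)&(y>-.2)&(y<.045)
    base=jk&(z>.0045)&(z<.011);print('base',cv2.minAreaRect((P[base][:,:2]*1000).astype(np.float32)))
    blk=jk&(abs(z-.062)<.003)&(y<-.035);print('blk',blk.sum(),cv2.minAreaRect((P[blk][:,:2]*1000).astype(np.float32)))
    f=c['frame']; im.append(cv2.resize(f[195:300,195:335] if n=='side' else f[195:300,220:360],(400,300),interpolation=2))
cv2.imwrite('pics/c6.png',np.hstack(im)[:,:,::-1])
```

```text
[ 0.45112381 -0.24087613  0.28623573] [-0.16147935  0.5700658  -0.51605199]
side rim 61 (array([0.45242823, 0.00412602]), np.float64(0.013559691283327754)) rollertop 40 [0.45259163 0.00455643 0.05572089] ((451.9809875488281, 5.223456859588623), 10.817014694213867)
base ((455.79217529296875, -55.087989807128906), (56.13398742675781, 159.47256469726562), 3.4612841606140137)
blk 97 ((456.1998291015625, -74.01161193847656), (27.085865020751953, 54.31366729736328), 0.3818422257900238)
top rim 46 (array([0.45195345, 0.00553749]), np.float64(0.015089801601533823)) rollertop 42 [0.45265798 0.00706595 0.05757507] ((452.49774169921875, 7.074371814727783), 9.956063270568848)
base ((460.1920471191406, -83.3980712890625), (72.1015625, 233.37747192382812), 0.6194027662277222)
blk 123 ((458.5989685058594, -81.19515228271484), (27.462051391601562, 72.64033508300781), 5.934141159057617)
```

View pics/c6.png

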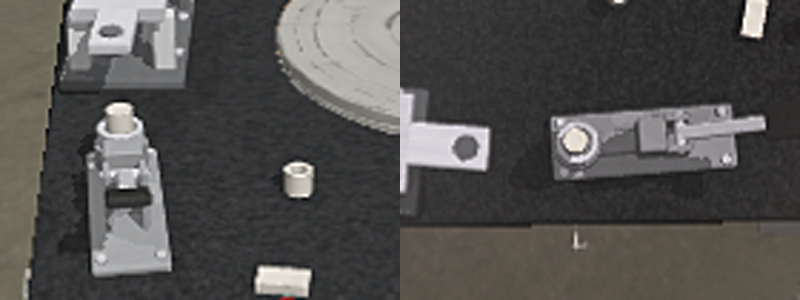

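The roller stands upright in the cup: side view (120,115), top view (573,138), its top about 56 mm above the granite. Now the lug's pad position and direction, relative to the roller.

Run:
```python
from h import *
for n in('side','top'):
    c=shot(n);f=c['frame'];P=cloud(c)
    z=P[...,2]-(.0023 if n=='top' else -.0005);x,y=P[...,0],P[...,1]
    g=cv2.cvtColor(f,cv2.COLOR_RGB2GRAY).astype(int)
    lug=(x>.42)&(x<.475)&(y>.07)&(y<.142)&(abs(z-.078)<.006)
    m=(lug&(g<g[lug].max()*.62)).astype(np.uint8)
    k,l,s,cc=cv2.connectedComponentsWithStats(m)
    for i in range(1,k):
        if s[i,4]>8:
            cnt=cv2.findContours((l==i).astype(np.uint8),0,1)[0][0]
            print(n,'mark',s[i],cc[i].round(2),'ray',ray(c,[cc[i]],.078).round(4),'depth',P[l==i].mean(0).round(4))
    r=(abs(x-.452)<.03)&(abs(y-.005)<.03)&(z>.0545)&(z<.06)
    ys,xs=np.nonzero(r);print('rollertop ray',ray(c,[[xs.mean(),ys.mean()]],.056).round(4))
    # lug edges: per y slice x extents
    for y0 in (.085,.1,.115,.13):
        q=P[lug&(abs(y-y0)<.006)];print(y0,len(q),q[:,0].min().round(4),q[:,0].max().round(4))
    pl=(x>.39)&(x<.53)&(y>.15)&(y<.29)&(abs(z-.078)<.004)
    for y0 in (.16,.18,.2,.22,.24,.26,.28):
        q=P[pl&(abs(y-y0)<.004)];print('pl',y0,len(q),q[:,0].min().round(4),q[:,0].max().round(4))
    if n=='side': print(g[205:240:2,225:256:2] if 0 else '')
```

```text
side mark [230 204   8   4  28] [233.29 205.5 ] ray [[0.4449 0.0982 0.078 ]] depth [0.4452 0.0929 0.0806]
rollertop ray [[0.4523 0.0044 0.056 ]]
0.085 59 0.428 0.463
0.1 28 0.4276 0.463
0.115 36 0.4296 0.4651
0.13 27 0.4311 0.4652
pl 0.16 41 0.418 0.4897
pl 0.18 52 0.4147 0.4925
pl 0.2 18 0.4164 0.4952
pl 0.22 14 0.4183 0.4956
pl 0.24 9 0.4197 0.4986
pl 0.26 8 0.4217 0.499
pl 0.28 36 0.4236 0.5128

top mark [238 242  10   9  61] [242.56 246.18] ray [[0.4456 0.0962 0.078 ]] depth [0.4452 0.096  0.0811]
rollertop ray [[0.4543 0.007  0.056 ]]
0.085 82 0.4271 0.4626
0.1 78 0.4277 0.4626
0.115 89 0.4299 0.4654
0.13 77 0.43 0.4654
pl 0.16 82 0.412 0.491
pl 0.18 104 0.4119 0.4914
pl 0.2 50 0.4143 0.494
pl 0.22 39 0.4171 0.4945
pl 0.24 98 0.4172 0.4971
pl 0.26 84 0.4194 0.4992
pl 0.28 112 0.4244 0.5135
```

Emit:
apply_moves(
  increments=[0.001, 0.05, 0, 0, 0, 0.7, 0.001, 0.05, 0, 0, 0, 0.7, 0.001, 0.045, 0, 0, 0, 0.7, 0.001, 0.038, 0, 0, 0, 0.7, 0.0008, 0, -0.05, 0, 0, 0.6, 0, 0, -0.05, 0, 0, 0, 0, 0, -0.04, 0, 0, 0, 0, 0, 0, 0, 0, 0],
)

```text
time_s: 13.65
position: [0.4546, -0.0536, 0.1435]
eef_rot: [-0.003, 0.685, 0.729, -0.002]
wrist_force: [-1.4, 0.2, 0.6]
width: 0.0551
```

Pad is about (-7.5, +89) mm from the roller, and the jack must turn about −7.6°. Lowering over the jack's block and gripping it.

Emit:
apply_moves(
  increments=[0.0013, -0.004, 0, 0, 0, 0, 0, 0, -0.025, 0, 0, 0, 0, 0, -0.025, 0, 0, 0, 0, 0, -0.02, 0, 0, 0, 0, 0, -0.012, 0, 0, 0, 0, 0, -0.008, 0, 0, 0, 0, 0, 0, 0, 0, 0, 0, 0, 0, 0, 0, 0],
)

```text
time_s: 14.65
position: [0.4585, -0.0592, 0.0574]
eef_rot: [0.001, 0.685, 0.728, 0.0]
wrist_force: [-0.2, 1.0, 0.4]
width: 0.0554
```

Emit:
apply_moves(
  increments=[0, 0, 0, 0, 0, 0, 0, 0, 0, 0, 0, 0, 0, 0, 0, 0, 0, 0, 0, 0, 0, 0, 0, 0, 0, 0, 0, 0, 0, 0, 0, 0, 0, 0, 0, 0, 0, 0, 0, 0, 0, 0, 0, 0, 0, 0, 0, 0],
  grip=1,
)

```text
time_s: 15.65
position: [0.4575, -0.0593, 0.0575]
eef_rot: [-0.0, 0.685, 0.728, -0.001]
wrist_force: [-6.5, -0.1, 5.7]
width: 0.0293
```

Run:
```python
from h import *
o=arm.get_obs();p=o['position'];print(p,o['wrist_force'],o['moment'],o['eef_rot'])
im=[]
for n in('side','top'):
    c=shot(n);P=cloud(c);x,y,z=P[...,0],P[...,1],P[...,2]-(.0023 if n=='top' else -.0005)
    near=(abs(x-.452)<.03)&(abs(y-.005)<.03); r=near&(z>.0535)&(z<.06);ys,xs=np.nonzero(r)
    print(n,'rollertop',r.sum(),P[r].mean(0),ray(c,[[xs.mean(),ys.mean()]],.056) if len(xs) else '')
    base=(x>.41)&(x<.5)&(y>-.2)&(y<.045)&(z>.0045)&(z<.011);print('base',cv2.minAreaRect((P[base][:,:2]*1000).astype(np.float32)))
    f=c['frame']; im.append(cv2.resize(f[195:300,195:335] if n=='side' else f[195:300,220:360],(400,300),interpolation=2))
cv2.imwrite('pics/c7.png',np.hstack(im)[:,:,::-1])
```

```text
[ 0.45745495 -0.05930237  0.05746179] [-6.50951562 -0.05138543  5.67383491] [-0.09121187  0.75047019  0.2093699 ] [-1.56322633e-04  6.85234962e-01  7.28321854e-01 -5.47954363e-04]
side rollertop 43 [0.45348246 0.00481744 0.05550091] [[0.45352141 0.00389251 0.056     ]]
base ((458.36334228515625, -69.52733612060547), (56.292686462402344, 130.15650939941406), 4.177372932434082)
top rollertop 13 [0.45304042 0.0124412  0.05796591] [[0.45326529 0.01242363 0.056     ]]
base ((455.8399963378906, -45.106285095214844), (54.55507278442383, 174.12979125976562), 3.106436014175415)
```

View pics/c7.png

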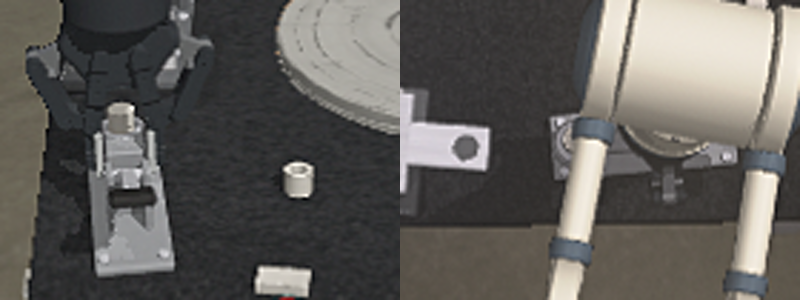

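Block gripped (29.3 mm), the roller still upright in the cup. Lifting slightly and carrying it towards the lug.

Emit:
apply_moves(
  increments=[0, 0, 0.0015, 0, 0, 0, 0, 0, 0.001, 0, 0, 0, -0.001, 0.004, 0, 0, 0, -0.7, -0.0017, 0.008, 0, 0, 0, -0.8, -0.0017, 0.009, 0, 0, 0, -0.8, -0.0017, 0.009, 0, 0, 0, -0.8, -0.0017, 0.009, 0, 0, 0, -0.8, -0.001, 0.006, 0, 0, 0, -0.7],
)

```text
time_s: 16.75
position: [0.449, -0.0134, 0.059]
eef_rot: [-0.0, 0.714, 0.7, 0.0]
wrist_force: [0.2, -0.3, -9.7]
width: 0.0292
```

Emit:
apply_moves(
  increments=[-0.0015, 0.006, 0, 0, 0, -0.8, -0.0015, 0.008, 0, 0, 0, -0.8, -0.0015, 0.008, 0, 0, 0, -0.8, -0.001, 0.006, 0, 0, 0, -0.7, -0.0005, 0.003, 0, 0, 0, -0.7, 0, 0, 0, 0, 0, 0, 0, 0, 0, 0, 0, 0, 0, 0, 0, 0, 0, 0],
)

```text
time_s: 17.75
position: [0.4431, 0.0167, 0.059]
eef_rot: [0.0, 0.737, 0.676, -0.0]
wrist_force: [0.2, 0.7, -9.5]
width: 0.0293
```

```bash
cat > m.py <<'E'
from h import *
import sys
o=arm.get_obs();p=o['position'];q=o['eef_rot'];print(p,o['wrist_force'],o['moment'],'yaw',np.degrees(2*np.arctan2(q[2],q[1]))-90)
im=[]
for n in('side','top'):
    c=shot(n);P=cloud(c);x,y,z=P[...,0],P[...,1],P[...,2]-(.0023 if n=='top' else -.0005)
    near=(abs(x-.45)<.03)&(y>p[1]+.04)&(y<p[1]+.085); r=near&(z>.045)&(z<.062)&(c['frame'].min(-1)>110)
    if r.sum():print(n,'roller',r.sum(),P[r].min(0).round(4),P[r].max(0).round(4))
    lug=(x>.42)&(x<.475)&(y>.07)&(y<.142)&(abs(z-.078)<.006);print('lug',lug.sum(),'z',np.median(z[lug]))
    for a,b in((.0,.045),(.045,.07),(.1,.2)):
        base=(x>.40)&(x<.5)&(y>p[1]-.2)&(y<p[1]+.1)&(z>.0035)&(z<.014);
    print('base',cv2.minAreaRect((P[base][:,:2]*1000).astype(np.float32)),'ymin',P[base][:,1].min())
    f=c['frame']; im.append(cv2.resize(f[175:280,185:325] if n=='side' else f[195:300,200:340],(400,300),interpolation=2))
cv2.imwrite(f'pics/{sys.argv[1]}.png',np.hstack(im)[:,:,::-1])
E
python3 m.py c8
```

```text
[0.44313799 0.01669019 0.05895877] [ 0.18129788  0.65445486 -9.48726816] [-0.19157217  0.03450519 -0.00736575] yaw -4.9458413506655035
side roller 38 [0.4384 0.0679 0.0448] [0.4528 0.0915 0.0586]
lug 33 z 0.07664270371457053
base ((444.1645812988281, 21.35344696044922), (162.16555786132812, 56.60990524291992), 85.94312286376953) ymin -0.060656465629011495
lug 247 z 0.0762276514154013
base ((451.71844482421875, -33.75178527832031), (88.06449890136719, 296.616455078125), 3.25691556930542) ymin -0.18255279409023586
```

View pics/c8.png

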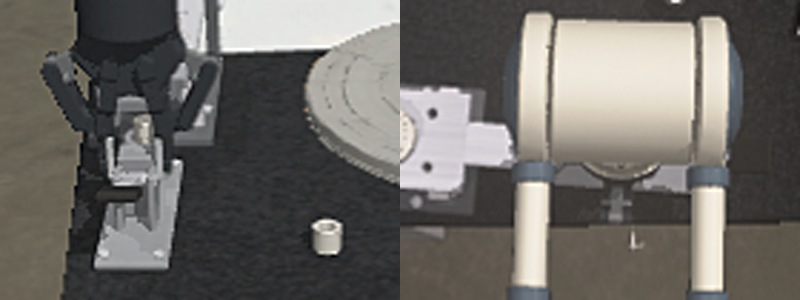

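The jack hangs freely (9.5 N), is aligned with the lug, and has about 13.5 mm to go. Finishing the approach.

Emit:
apply_moves(
  increments=[-0.0008, 0.004, 0, 0, 0, 0, -0.0008, 0.004, 0, 0, 0, 0, -0.0008, 0.003, 0, 0, 0, 0, -0.0006, 0.0025, 0, 0, 0, 0, 0, 0, 0, 0, 0, 0, 0, 0, 0, 0, 0, 0, 0, 0, 0, 0, 0, 0, 0, 0, 0, 0, 0, 0],
)

```text
time_s: 18.85
position: [0.4401, 0.0303, 0.059]
eef_rot: [0.0, 0.737, 0.676, -0.0]
wrist_force: [-0.1, -0.2, -9.1]
width: 0.0289
```

```bash
python3 m.py c9
python3 - <<'E'
from h import *
c=shot('side');f=c['frame'];cv2.imwrite('pics/c9.png',cv2.resize(f[170:245,200:290],(720,600),interpolation=2)[:,:,::-1])
# lug ends in side view & roller column extents (bright warm pixels)
w=(f[...,0].astype(int)-f[...,2]>8)&(f[...,0]>120);w[:, :200]=0;w[:,270:]=0;w[:195]=0;w[240:]=0
k,l,s,cc=cv2.connectedComponentsWithStats(w.astype(np.uint8))
for i in range(1,k):
    if s[i,4]>8: print(s[i],cc[i].round(1))
E
```

```text
[0.44012059 0.03028519 0.05895978] [-0.09917238 -0.2156951  -9.12231732] [-0.16265952  0.03319924  0.01864608] yaw -4.939566275179629
side roller 20 [0.4387 0.0832 0.0448] [0.4503 0.0931 0.0584]
lug 66 z 0.07728712879787711
base ((438.25872802734375, -13.78497314453125), (299.4783630371094, 64.59347534179688), 81.80657196044922) ymin -0.16447899636951258
lug 121 z 0.07583666274825282
base ((440.79559326171875, -42.20072937011719), (57.39728546142578, 264.5055236816406), 18.094858169555664) ymin -0.16837246250484622
[232 215   5   7  23] [233.9 218.3]
```

View pics/c9.png

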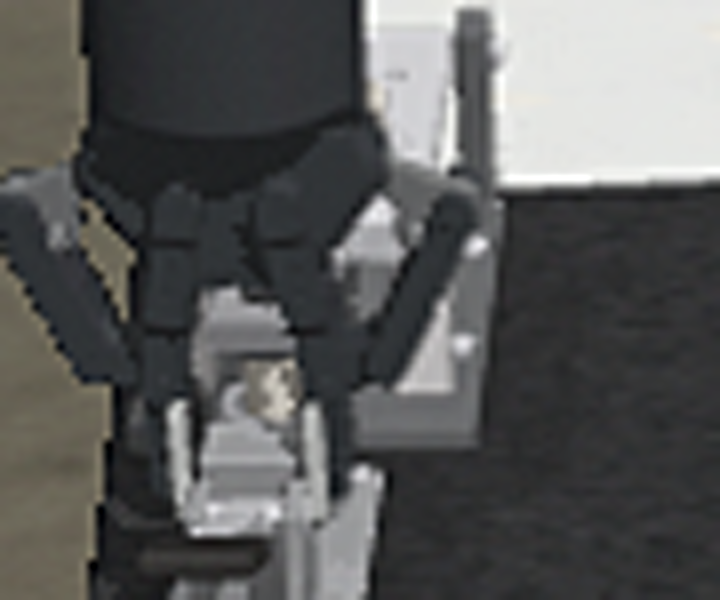

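The roller is visible at about (270,390), behind the block and below the lug end. It is partly shaded, so I read the pixels directly.

Run:
```python
from h import *
c=shot('side');f=c['frame'].astype(int);P=cloud(c)
for v in (206,209,212,215,217,219,221,223):
    print(v,' '.join(f"{u}:{P[v,u,0]*1000:.0f},{P[v,u,1]*1000:.0f},{P[v,u,2]*1000:.0f}|{f[v,u].sum()//3}" for u in range(222,243)))
```

```text
206 222:425,14,119|51 223:427,14,118|49 224:429,22,115|38 225:431,20,115|87 226:433,23,114|89 227:430,100,76|139 228:432,99,77|166 229:435,98,77|161 230:437,93,80|56 231:440,90,81|68 232:442,88,82|63 233:448,19,115|51 234:451,12,118|51 235:453,12,118|51 236:455,12,118|50 237:457,9,120|48 238:459,15,116|51 239:461,11,118|52 240:463,15,116|53 241:465,27,110|50 242:467,38,105|54
209 222:424,14,111|51 223:426,15,111|44 224:427,37,100|54 225:421,158,40|105 226:428,81,78|156 227:431,83,77|154 228:433,84,76|154 229:435,81,78|155 230:438,80,78|154 231:440,79,78|156 232:442,79,79|159 233:445,79,78|158 234:447,80,78|155 235:452,12,111|65 236:454,13,110|45 237:457,13,111|52 238:459,13,110|53 239:461,9,112|52 240:463,12,111|52 241:465,17,108|49 242:467,38,98|50
212 222:424,18,102|49 223:426,19,101|52 224:418,158,32|111 225:420,155,34|116 226:428,81,70|111 227:430,83,69|115 228:494,-885,552|112 229:435,81,70|113 230:437,80,70|114 231:440,78,71|113 232:442,80,70|113 233:444,76,72|116 234:447,77,72|114 235:449,75,72|116 236:454,14,103|116 237:456,16,102|48 238:458,19,100|52 239:460,18,101|54 240:46
[... 1224 characters left out ...]
,29,74|23 225:427,37,70|50 226:422,149,11|65 227:428,97,38|93 228:431,88,43|154 229:433,86,44|153 230:435,98,38|122 231:438,92,40|96 232:440,86,43|122 233:443,87,43|177 234:445,86,43|188 235:447,89,41|186 236:449,90,41|109 237:455,19,78|86 238:457,18,79|183 239:459,17,79|173 240:461,19,78|54 241:464,22,76|45 242:466,25,74|50
223 222:422,20,74|177 223:424,20,74|109 224:426,25,71|19 225:427,40,63|68 226:429,38,64|162 227:431,41,62|174 228:434,38,64|168 229:436,41,62|167 230:438,34,66|167 231:440,42,61|166 232:442,40,62|157 233:445,38,64|96 234:447,37,64|105 235:449,40,62|110 236:452,36,64|99 237:455,21,72|87 238:457,19,73|179 239:459,20,73|169 240:461,22,71|95 241:463,20,72|41 242:466,19,73|46
```

Roller centre is within about 2 mm of the lug centreline in x and matches the pad in y. Nudging −1.5 mm in x, setting it down and releasing.

Emit:
apply_moves(
  increments=[-0.0008, 0, 0, 0, 0, 0, -0.0007, 0, 0, 0, 0, 0, 0, 0, -0.0005, 0, 0, 0, 0, 0, -0.0005, 0, 0, 0, 0, 0, -0.0005, 0, 0, 0, 0, 0, -0.0003, 0, 0, 0, 0, 0, 0, 0, 0, 0, 0, 0, 0, 0, 0, 0],
)

```text
time_s: 20.05
position: [0.4386, 0.0304, 0.0576]
eef_rot: [0.0, 0.737, 0.676, 0.0]
wrist_force: [-3.1, -1.0, -3.3]
width: 0.0288
```

Run:
```python
from h import *
o=arm.get_obs();print(o['position'],o['wrist_force'],o['moment'])
```

```text
[0.43861858 0.03035554 0.05756993] [-3.05851409 -0.99163587 -3.27436563] [-0.17604668  0.50254936  0.00632275]
```

Emit:
apply_moves(
  increments=[0, 0, -0.0003, 0, 0, 0, 0, 0, 0, 0, 0, 0, 0, 0, 0, 0, 0, 0, 0, 0, 0, 0, 0, 0, 0, 0, 0, 0, 0, 0, 0, 0, 0, 0, 0, 0, 0, 0, 0, 0, 0, 0, 0, 0, 0, 0, 0, 0],
  grip=-0.3,
)

```text
time_s: 21.05
position: [0.4386, 0.0304, 0.0569]
eef_rot: [-0.0, 0.737, 0.676, -0.0]
wrist_force: [0.2, -0.2, -0.1]
width: 0.0553
```

Emit:
apply_moves(
  increments=[0, 0, 0.02, 0, 0, 0, 0, 0, 0.04, 0, 0, 0, 0, 0, 0.04, 0, 0, 0, 0, -0.04, 0.04, 0, 0, 0, 0, -0.05, 0.04, 0, 0, 0, 0, -0.05, 0, 0, 0, 0, 0, -0.05, 0, 0, 0, 0, 0, 0, 0, 0, 0, 0],
  grip=1,
)

```text
time_s: 22.05
position: [0.4381, -0.1611, 0.2355]
eef_rot: [-0.0, 0.739, 0.674, -0.0]
wrist_force: [-0.1, 0.3, 0.2]
width: -0.0001
```

Run:
```python
from h import *
o=arm.get_obs();p=o['position'];print(p)
im=[]
for n in('side','top'):
    c=shot(n);P=cloud(c);f=c['frame'];b=(.0023 if n=='top' else -.0005);x,y,z=P[...,0],P[...,1],P[...,2]-b
    if n=='side':
        for v in (211,214,217,219): print(v,' '.join(f"{u}:{P[v,u,0]*1000:.0f},{P[v,u,1]*1000:.0f},{P[v,u,2]*1000:.0f}|{f[v,u].astype(int).sum()//3}" for u in range(226,244)))
    jk=(x>.39)&(x<.51)&(y>-.12)&(y<.11)
    base=jk&(z>.0045)&(z<.011);print(n,'base',cv2.minAreaRect((P[base][:,:2]*1000).astype(np.float32)))
    blk=jk&(abs(z-.062)<.003)&(abs(y-.0315)<.03);print('blk',blk.sum(),P[blk].min(0).round(4),P[blk].max(0).round(4))
    hd=jk&(z>.078)&(z<.11)&(y<-.04);print('handle',hd.sum(),P[hd].min(0).round(4),P[hd].max(0).round(4),P[hd].mean(0).round(4))
    pd=hd&(f.max(-1)<60);
    if pd.sum():print('black',pd.sum(),P[pd].min(0).round(4),P[pd].max(0).round(4),P[pd].mean(0).round(4))
    lug=(x>.42)&(x<.475)&(y>.07)&(y<.142)&(abs(z-.078)<.006);print('lug z',np.median(z[lug]))
    im.append(cv2.resize(f[180:285,185:325] if n=='side' else f[195:300,200:340],(400,300),interpolation=2))
cv2.imwrite('pics/c10.png',np.hstack(im)[:,:,::-1])
```

```text
[ 0.43810668 -0.16114012  0.23546257]
211 226:428,81,73|177 227:430,84,72|183 228:433,78,74|182 229:435,78,74|179 230:438,78,74|181 231:440,78,74|181 232:442,77,74|180 233:444,81,72|182 234:447,77,74|183 235:449,77,74|179 236:451,78,73|181 237:454,78,73|180 238:456,75,75|179 239:458,77,74|185 240:461,77,74|186 241:463,87,68|89 242:462,201,12|64 243:464,203,10|71
214 226:422,160,25|114 227:423,184,13|88 228:426,185,13|80 229:428,187,11|74 230:437,86,62|74 231:439,81,64|54 232:442,82,64|54 233:444,85,62|53 234:446,84,63|50 235:448,83,63|55 236:451,86,62|78 237:453,86,61|95 238:451,183,12|116 239:454,187,10|110 240:457,181,13|111 241:459,181,13|105 242:462,181,13|62 243:464,181,13|65
217 226:422,159,18|116 227:424,169,12|76 228:426,169,12|60 229:429,170,11|69 230:436,93,51|123 231:438,90,52|163 232:441,90,52|177 233:443,84,55|188 234:445,88,53|195 235:448,89,52|198 236:450,89,52|192 237:452,90,51|181 238:455,94,49|144 239:454,166,12|104 240:457,168,11|103 241:459,167,11|108 242:462,169,11|112 243:464,166,12|114
219 226:421,157,13|68 227:424,162,10|130 228:430,101,41|241 229:433,97,43|13
[... 289 characters left out ...]
 32.28895568847656), (155.1197509765625, 55.86660385131836), 85.24162292480469)
blk 79 [0.4249 0.0184 0.0587] [0.4539 0.0435 0.0641]
handle 89 [ 0.4155 -0.0943  0.0783] [ 0.4465 -0.046   0.0956] [ 0.4317 -0.0808  0.0898]
black 64 [ 0.4155 -0.0943  0.0827] [ 0.4465 -0.0635  0.0956] [ 0.4317 -0.0838  0.0906]
lug z 0.07819211525584852
top base ((455.7341613769531, 13.932571411132812), (189.3095245361328, 111.84087371826172), 88.48225402832031)
blk 83 [0.4255 0.0046 0.0614] [0.4542 0.0446 0.067 ]
handle 205 [ 0.4164 -0.0893  0.0804] [ 0.4457 -0.0482  0.098 ] [ 0.4311 -0.0719  0.0891]
black 186 [ 0.4164 -0.0893  0.0815] [ 0.4457 -0.0571  0.098 ] [ 0.431  -0.0738  0.0898]
lug z 0.07625583637317587
```

View pics/c10.png

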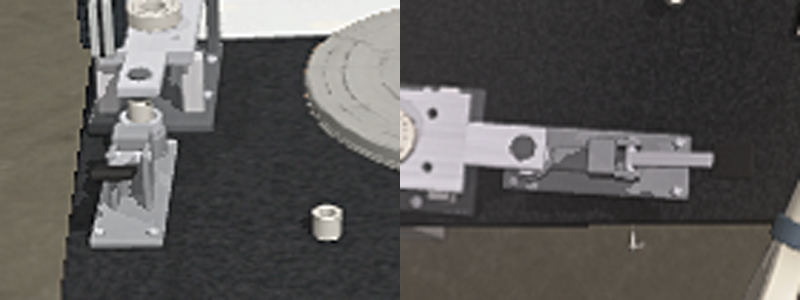

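The roller is centred under the pad to within about 1 mm (side: x 0.4455 against 0.445, y 0.0965 against 0.097). The plate is still down and the handle still up. Paddle centre is about (0.430, −0.073, 0.089). Bringing the shut fingers above it.

Emit:
apply_moves(
  increments=[-0.002, 0.022, -0.015, 0, 0, 0, -0.002, 0.022, -0.02, 0, 0, 0, -0.002, 0.022, -0.02, 0, 0, 0, -0.0018, 0.022, -0.02, 0, 0, 0, 0, 0, -0.02, 0, 0, 0, 0, 0, -0.01, 0, 0, 0, 0, 0, 0, 0, 0, 0, 0, 0, 0, 0, 0, 0],
)

```text
time_s: 23.15
position: [0.4312, -0.0709, 0.1317]
eef_rot: [0.0, 0.737, 0.676, 0.0]
wrist_force: [0.1, 0.3, 0.3]
width: -0.0004
```

Run:
```python
from h import *
o=arm.get_obs();print(o['position'],o['wrist_force'])
```

```text
[ 0.43117986 -0.07090236  0.13171114] [0.10225542 0.2610024  0.25597396]
```

Emit:
apply_moves(
  increments=[-0.001, -0.002, -0.005, 0, 0, 0, 0, 0, -0.005, 0, 0, 0, 0, 0, -0.004, 0, 0, 0, 0, 0, -0.003, 0, 0, 0, 0, 0, -0.003, 0, 0, 0, 0, -0.001, -0.003, 0, 0, 0, 0, 0, -0.003, 0, 0, 0, 0, 0, 0, 0, 0, 0],
)

```text
time_s: 24.15
position: [0.4299, -0.0735, 0.105]
eef_rot: [0.0, 0.737, 0.676, 0.0]
wrist_force: [0.5, -0.1, 1.9]
width: 0.0001
```

```bash
cat > n.py <<'E'
from h import *
import sys
o=arm.get_obs();print(o['position'].round(4),o['wrist_force'].round(1))
im=[]
c=shot('side');P=cloud(c);f=c['frame'];x,y,z=P[...,0],P[...,1],P[...,2]+.0005
r=(x>.43)&(x<.462)&(y>.075)&(y<.125)&(z>.044)&(z<.085)&(f.min(-1)>40)
pd=(x>.40)&(x<.46)&(y>-.11)&(y<-.04)&(z<.1)&(z>.02);print('paddle region',pd.sum(),P[pd].min(0).round(4),P[pd].max(0).round(4))
base=(x>.39)&(x<.5)&(y>-.12)&(y<.1)&(z>.0045)&(z<.011);print('base',cv2.minAreaRect((P[base][:,:2]*1000).astype(np.float32)))
for n in('top',):
    t=shot(n);Q=cloud(t);X,Y,Z=Q[...,0],Q[...,1],Q[...,2]-.0023
    for a,b in((.078,.09),(.1,.115),(.12,.137)):
        m=(abs(X-.447)<.012)&(Y>a)&(Y<b)&(Z>.06);print('lug z@',(a+b)/2,m.sum(),np.median(Z[m]).round(4) if m.sum() else '')
    m=(abs(X-.43)<.008)&(Y>.15)&(Y<.29)&(Z>.06)&(Z<.11)
    if m.sum()>20:
        s=np.polyfit(Y[m],Z[m],1);print('plate slope',s[0])
cv2.imwrite(f'pics/{sys.argv[1]}.png',np.hstack([cv2.resize(f[180:285,185:325],(400,300),interpolation=2),cv2.resize(t['frame'][195:300,200:340],(400,300),interpolation=2)])[:,:,::-1])
E
python3 n.py d1
```

```text
[ 0.4299 -0.0735  0.105 ] [ 0.5 -0.1  1.9]
paddle region 140 [ 0.4152 -0.0944  0.0741] [ 0.4464 -0.0479  0.0994]
base ((439.1015930175781, 27.060401916503906), (147.66204833984375, 56.272369384765625), 85.43881225585938)
lug z@ 0.08399999999999999 49 0.0764
lug z@ 0.10750000000000001 60 0.0762
lug z@ 0.1285 77 0.0757
plate slope -0.008940869403329537
```

Contact at 1.9 N. Following the paddle's arc down.

Emit:
apply_moves(
  increments=[0, -0.001, -0.003, 0, 0, 0, 0, -0.001, -0.003, 0, 0, 0, 0, -0.001, -0.003, 0, 0, 0, 0, -0.001, -0.003, 0, 0, 0, 0, -0.001, -0.003, 0, 0, 0, 0, -0.001, -0.003, 0, 0, 0, 0, 0, 0, 0, 0, 0, 0, 0, 0, 0, 0, 0],
)

```text
time_s: 25.25
position: [0.4297, -0.079, 0.0871]
eef_rot: [-0.0, 0.737, 0.676, 0.0]
wrist_force: [-2.4, 2.8, 4.9]
width: 0.0001
```

```bash
python3 n.py d2
```

```text
[ 0.4297 -0.079   0.0871] [-2.4  2.8  4.9]
paddle region 252 [ 0.4158 -0.0993  0.0648] [ 0.4458 -0.0662  0.0992]
base ((440.167724609375, 27.968135833740234), (147.35000610351562, 55.630470275878906), 84.38048553466797)
lug z@ 0.08399999999999999 56 0.0802
lug z@ 0.10750000000000001 59 0.0793
lug z@ 0.1285 78 0.0791
plate slope -0.029756360250988975
```

The plate is lifting. I stop the rearward shift to relieve the sideways pull and continue down.

Emit:
apply_moves(
  increments=[-0.0003, 0.0005, -0.003, 0, 0, 0, 0, 0, -0.003, 0, 0, 0, 0, 0, -0.003, 0, 0, 0, 0, 0, -0.003, 0, 0, 0, 0, 0, -0.003, 0, 0, 0, 0, 0, -0.002, 0, 0, 0, 0, 0, 0, 0, 0, 0, 0, 0, 0, 0, 0, 0],
)

```text
time_s: 26.35
position: [0.4297, -0.0806, 0.0706]
eef_rot: [0.002, 0.737, 0.676, -0.001]
wrist_force: [-2.1, -4.9, 6.7]
width: -0.0001
```

```bash
python3 n.py d3
```

```text
[ 0.4297 -0.0806  0.0706] [-2.1 -4.9  6.7]
paddle region 382 [ 0.4005 -0.1003  0.0469] [ 0.4518 -0.0693  0.0995]
base ((439.7677307128906, 27.04883575439453), (147.5847930908203, 55.76050567626953), 84.29530334472656)
lug z@ 0.08399999999999999 65 0.088
lug z@ 0.10750000000000001 64 0.087
lug z@ 0.1285 71 0.0852
plate slope -0.06496279532462587
```

Emit:
apply_moves(
  increments=[0, -0.0015, -0.002, 0, 0, 0, 0, -0.0005, -0.002, 0, 0, 0, 0, 0, -0.002, 0, 0, 0, 0, 0, -0.002, 0, 0, 0, 0, 0, -0.0015, 0, 0, 0, 0, 0, 0, 0, 0, 0, 0, 0, 0, 0, 0, 0, 0, 0, 0, 0, 0, 0],
)

```text
time_s: 27.45
position: [0.4297, -0.0807, 0.0609]
eef_rot: [0.0, 0.737, 0.676, 0.0]
wrist_force: [-2.2, 2.5, 6.6]
width: 0.0
```

```bash
python3 n.py d4
```

```text
[ 0.4297 -0.0807  0.0609] [-2.2  2.5  6.6]
paddle region 549 [ 0.4001 -0.1005  0.0342] [ 0.4597 -0.067   0.0995]
base ((439.5750732421875, 22.366985321044922), (134.27078247070312, 55.94068908691406), 84.31770324707031)
lug z@ 0.08399999999999999 65 0.0924
lug z@ 0.10750000000000001 74 0.0915
lug z@ 0.1285 73 0.0888
plate slope -0.08859879932378095
```

Emit:
apply_moves(
  increments=[0, 0.0003, -0.0007, 0, 0, 0, 0, 0, -0.0007, 0, 0, 0, 0, 0, -0.0006, 0, 0, 0, 0, 0, 0, 0, 0, 0, 0, 0, 0, 0, 0, 0, 0, 0, 0, 0, 0, 0, 0, 0, 0, 0, 0, 0, 0, 0, 0, 0, 0, 0],
)

```text
time_s: 28.55
position: [0.4297, -0.0805, 0.059]
eef_rot: [0.0, 0.737, 0.676, 0.0]
wrist_force: [-1.6, 3.0, 6.8]
width: 0.0002
```

```bash
python3 n.py d5
```

```text
[ 0.4297 -0.0805  0.059 ] [-1.6  3.   6.8]
paddle region 588 [ 0.4002 -0.1004  0.0314] [ 0.4595 -0.0664  0.0994]
base ((439.0158996582031, 20.996753692626953), (133.205322265625, 55.5759391784668), 85.18628692626953)
lug z@ 0.08399999999999999 63 0.0926
lug z@ 0.10750000000000001 75 0.092
lug z@ 0.1285 77 0.0903
plate slope -0.09358896287624235
```

No more pictures can be viewed, so I go by numbers. The force has not stepped up yet, so I press on to the handle's stop.

Emit:
apply_moves(
  increments=[0, 0.0003, -0.0005, 0, 0, 0, 0, 0.0003, -0.0005, 0, 0, 0, 0, 0, -0.0005, 0, 0, 0, 0, 0, 0, 0, 0, 0, 0, 0, 0, 0, 0, 0, 0, 0, 0, 0, 0, 0, 0, 0, 0, 0, 0, 0, 0, 0, 0, 0, 0, 0],
)

```text
time_s: 29.65
position: [0.4298, -0.0804, 0.0581]
eef_rot: [0.001, 0.737, 0.676, 0.0]
wrist_force: [-4.6, 2.1, 10.2]
width: 0.0001
```

```bash
python3 n.py d6
```

```text
[ 0.4298 -0.0804  0.0581] [-4.6  2.1 10.2]
paddle region 593 [ 0.4002 -0.1001  0.0316] [ 0.4597 -0.0657  0.0995]
base ((438.32830810546875, 15.99521255493164), (122.31448364257812, 56.024837493896484), 85.5542984008789)
lug z@ 0.08399999999999999 60 0.0931
lug z@ 0.10750000000000001 73 0.0919
lug z@ 0.1285 76 0.0901
plate slope -0.0973796754605465
```

The force stepped up to 10 N, so the handle is at its stop. Last numeric check of the roller, pad and jack before handing in.

Run:
```python
from h import *
o=arm.get_obs();print(o['position'].round(4),o['wrist_force'].round(1),o['time_s'])
c=shot('side');P=cloud(c);f=c['frame'];x,y,z=P[...,0],P[...,1],P[...,2]+.0005
for z0 in np.arange(.046,.1,.004):
    m=(abs(z-z0)<.002)&(x>.41)&(x<.48)&(y>.065)&(y<.115)
    if m.sum()>3:print(z0.round(3),m.sum(),P[m].min(0).round(4),P[m].max(0).round(4),int(f[m].mean()))
m=(x>.39)&(x<.5)&(y>-.06)&(y<.1)&(z>.003)&(z<.014)
A=np.c_[P[m],np.ones(m.sum())];print('base plane',np.linalg.lstsq(A[:,[0,1,3]],A[:,2],rcond=None)[0],np.median(z[m]))
for nm,xy,r in(('sleeve',(.587,-.0345),.02),('gauge',(.5645,-.154),.03),('ring',(.689,-.266),.03)):
    k=(abs(x-xy[0])<r)&(abs(y-xy[1])<r)&(z>.006)&(z<.03);print(nm,k.sum(),P[k].min(0).round(3),P[k].max(0).round(3))
```

```text
[ 0.4298 -0.0804  0.0581] [-3.8  1.5 10.2] 29.75
0.094 4 [0.4636 0.0981 0.0915] [0.4638 0.1089 0.0943] 197
base plane [-0.01923293  0.00420836  0.01605605] 0.007809149970232461
sleeve 91 [ 0.577 -0.046  0.006] [ 0.598 -0.025  0.021]
gauge 113 [ 0.546 -0.166  0.006] [ 0.583 -0.143  0.011]
ring 303 [ 0.667 -0.289  0.006] [ 0.711 -0.244  0.016]
```

```bash
python3 -c "
from bench import arm
print(arm.finish_job()); o=arm.get_obs(); print(o['time_s'],o['position'],o['wrist_force'])"
```

```text
the job is handed in; nothing more can be done
None
the job is handed in; nothing more can be done
```

I stood the roller in the jack's cup, carried the jack under the lug and pressed the handle down to its stop. I handed the job in at about 30 s with the fingers still pressing the paddle. It reported no verdict.

**Last checks:**
- **Roller:** before pressing, it was within about 1–2 mm of the lift pad's centre, with the plate down and the handle up.
- **Handle:** the downward push was about 7 N while lifting and rose to 10 N at the end, which I take as the handle's stop.
- **Plate:** the lug had risen 15.7 mm, a tilt of about 0.078 rad. The plate's measured slope gave 0.088 instead, so the two readings disagree, but both are within the allowed range.
- **Jack:** it was flat on the granite, and its rear edge had moved less than 2 mm during the press.
- **Bystanders:** the sleeve, gauge block and ring were within about 2 mm of where they started.

**Not confirmed:** during the final press the roller was hidden from the side by the gripper and from above by the lug. That it was centred and carrying the plate is inferred from the raised plate. A side force of about 4 N remained on the fingers. The 12-picture limit was used up, so these last checks are numbers only.

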